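# Gauge two heat-spreader plates in the tapered slots

## Robot

A 6-joint arm with a two-finger parallel gripper is mounted at the origin on the work surface. World frame = base frame: x ahead of the robot, y to its left, z up, the work surface at z = 0. Lengths are in m, angles in rad, forces in N, time in s.
With the tool pointing down it reaches from about 0.225 to 0.875 m from the base axis. Payload 3.4 kg.
Tool frame: the origin (TCP) lies at the very end of the fingers, on their centre line; the grasp point (between the pads) lies 19 mm behind it; z points along the fingers, y is the direction in which the jaws open and shut (so a half turn about z gives the same grasp; the last joint's range is limited). The gripper opens to 85 mm and grips with 20 to 120 N. Pads are 22 mm wide; open, the fingers measure 114 mm over their backs; the gripper's body (76 mm by 85 mm) begins 54 mm behind the grasp point. The pads swing forward as they close: fully open they stand 13 mm farther back than shut.
Start: joints at [-0.121, 0.276, 1.505, -0, 1.361, -0.121], TCP at [0.575, -0, 0.231] pointing down, gripper open.
Joint ranges: [-2.89, 2.89], [-0.75, 2.08], [0.22, 2.7], [-1.18, 4.32], [0.11, 2.71], [-2.7, 2.7]. Speed limits (rad/s): [2.57, 2.57, 3.14, 3.14, 3.14, 3.14].

## Interface

Orientations are given as a unit quaternion [w, x, y, z].
In Python, from rig import manip gives the robot as it stands. The module is installed in compiled form; this text tells all that it offers.
- The arm moves only by the tool carry_out, never from a script. Its argument "moves" is one flat list of numbers, 5 for each row, row after row: the opening in per cent of the stroke, from 0 (shut) to 100 (fully open), then the shift along the world's x, y, z in cm, then the turn about the world's z in rad. A call has exactly 10 rows; each row shifts and turns the commanded pose from where the row before left it; what a row does not reach is not made up. A row lasts 1/10 s, in which the tool goes at most 50 mm and 8.59 degrees, less where a joint would pass 70% of its speed; a pose out of reach is approached as far as the arm can. A call is refused whole if a number of a shift passes 5 or a number of a turn 0.15, either way. A call with a gripper value outside its range is refused whole. The fingers move at their own pace and stop on an object; "squeeze" is the grip in N (left out, the last holds). Time passes only in rows, so rows that do not move let the fingers close, or fill a call up. It gives the time, the measured TCP pose, the force and the opening at its end, in the units of the state.
- manip.get_state(): the state, without advancing time (a new reading comes with each control period).
- manip.get_image(name): name is "scene" or "side" or "wrist"; returns the picture (384x512x3 uint8, red, green, blue); there is no depth.
- manip.camera_info(name): a dict with "fov_y" (degrees; the focal length in pixels is half the picture's height over the tangent of half this angle, whatever the lens; pixels are square), "cx", "cy" (the principal point, pixels), "rvec" (rotation vector, rad) and "tvec" (3), from world to camera coordinates, as OpenCV has them; the wrist camera has in their place "hand_eye" (4x4, takes a point from camera to tool coordinates, whose origin is the TCP and whose axes are the flange's). Camera axes: x right, y down, z forward; pixel columns grow to the right and rows downward; lengths in m; the calibration is good to about 2 mm. A picture is of the moment at which its call begins: read the wrist's pose just before it. camera_info takes no time and is no camera call.
- manip.sign_off(): hands the job in, once; it reports no verdict.
The state is a dict: "clock": time; "qpos": joint angles; "qd": joint speeds; "effort": joint torques, N m; "position": TCP position; "ee_rot": TCP orientation; "contact_force": force on the tool from outside, world axes, zero at the start; "moment": the same for the moment, N m; "width": finger opening in m.
Only numpy, scipy, OpenCV 4.12 (cv2) and the standard library are available. Lean on these libraries where they do the work, as an engineer would, in place of code of your own. Each camera call takes 0.05 s, during which the arm holds its last target. There are 200 camera calls.

## Task

Gauge the two heat-spreader plates standing in the drying rack: lower the thicker one upright into the wide end of the thickness gauge's middle slot and the thinner one into that of its narrowest slot, and slide each along the slot floor until it stops at its own thickness, with a firm but gentle push (about 10 N; 20 N would be forcing it) so that it stays wedged by itself. Leave both standing there, let go, and do not disturb the plate already in the widest slot or anything else on the desk.

Things in the scene. Friction and masses are not known exactly. Their poses are not given: they have to be found in the camera images.
- plate_thick_center (a point): centre of the thicker loose heat-spreader plate: plain aluminium, 40 mm wide (x), 62 mm tall (z), 7.5 to 10 mm thick (y; exact thickness unknown: the gauge is to find it), about 63 g, standing on edge in an outer groove of the rack; its foot is 31 mm below. Same front and back
- plate_thin_center (a point): centre of the thinner loose heat-spreader plate: plain aluminium, 40 mm wide (x), 62 mm tall (z), 5.5 to 8 mm thick (y; exact thickness unknown: the gauge is to find it), about 42 g, standing on edge in an outer groove of the rack; its foot is 31 mm below. Same front and back
- plate_thick: the thicker plate itself; origin at the centre of its foot, axes as above
- plate_thin: the thinner plate itself; origin at the centre of its foot, axes as above
- gauge: aluminium thickness gauge, fixed: base 150 x 150 x 10 mm; three parallel slots 46 mm apart, each between a straight wall and a tapered strip 26 mm high, 8 mm thick, open on top and at both ends: widest at y = +46 mm, middle 0, narrowest -46. Origin: centre of underside; x along the slots to their narrow ends (away from the robot). Mouths at x = -35 mm, before them the flat base
- strip_mid: tapered steel strip of the middle slot, fixed. Origin at the slot's mouth, on the straight wall's face, on the slot floor (10 mm above the desk); x along the straight wall to the narrow end, y across to the strip, z up. The slot is 15 mm wide at x = 0, 1 mm narrower every 10 mm, to x = 100 mm. Strips sit up to 6 mm more or less far along the gauge
- strip_narrow: tapered steel strip of the narrowest slot, fixed. Origin at the slot's mouth, on the straight wall's face, on the slot floor (10 mm above the desk); x along the straight wall to the narrow end, y across to the strip, z up. The slot is 12 mm wide at x = 0, 1 mm narrower every 10 mm, to x = 100 mm. Strips sit up to 6 mm more or less far along the gauge
- strip_wide: tapered strip of the widest slot, made alike (19 mm wide at its mouth). In any slot a plate pushed along with about 10 N jams between wall and strip and stays; set down or stopped short it stays loose; a push of 20 N or more is forcing it
- rack: low grey ABS drying rack, fixed: base 70 x 79 x 6 mm, four ribs 10 mm wide and 16 mm high along x with three 13 mm grooves between; the plates stand in the outer grooves (y = +-23 mm), width along the grooves, feet 6 mm above the desk. Origin: centre of the underside
- plate_done_center (a point): centre of a third plate, 40 x 62 mm and 13.5 mm thick, already gauged in the widest slot; leave alone
- camera_mount_center (a point): translucent purple camera mount, 36 x 34 x 30 mm; leave alone
- motor_center (a point): copper-coloured brushless motor, 29 mm across, 35 mm tall; leave alone
- receiver_center (a point): black plastic receiver housing, 46 x 28 x 13 mm; leave alone
- fuse_holder_center (a point): green glass fuse holder, 70 x 22 x 30 mm; leave alone
- driver: screwdriver, 150 mm long, lying on the desk; leave alone
- bin_flap (a joint): hinged flap of the grey ABS parts bin (130 x 170 x 80 mm, to the right of the gauge); 0 rad is shut; leave shut
There are look-alikes about, which are no part of the job. Leave any turquoise look-alike of the plate_thin alone. What is shaped like the plate_thick but orange is not meant.

How it is judged:
By the outcome, as a careful person would: the job done as asked, in the order asked, and still so for the second after the job is handed in, with the robot touching nothing.
It also fails if it takes over 72 s, if anything falls off the work surface, if the arm or the gripper's body presses on something with over 40 N, if the wrist force passes 120 N, or if a joint passes its speed limit or range.

## Working session

There is one attempt and no reset: what is moved stays moved. The work goes in short steps, Python scripts to look and compute and a tool call to move; the robot and the scene stay as the last step left them, time stands still between calls to the robot, and variables do not carry over. Pictures are saved under pics/ and viewed, about 8 in all and at most 12, crops included, and the job is handed in when it is done.

Besides the shell and the picture viewer there is one more tool, called after "Request:" as a command line: name --argument value ..., lists and objects as JSON in quotes. carry_out: Moves the arm, as the interface text tells. Its arguments: {"type":"object","properties":{"moves":{"type":"array","items":{"type":"number"}},"squeeze":{"type":"number"}},"required":["moves"]}

```bash
mkdir -p pics
cat > h.py <<'E'
import numpy as np, cv2
from rig import manip
from scipy.spatial.transform import Rotation as R
def cam(name,st=None):
    i=manip.camera_info(name); f=192/np.tan(np.radians(i["fov_y"]/2))
    K=np.array([[f,0,i["cx"]],[0,f,i["cy"]],[0,0,1]])
    if "hand_eye" in i:
        q=np.array(st["ee_rot"]); T=np.eye(4); T[:3,:3]=R.from_quat(q[[1,2,3,0]]).as_matrix(); T[:3,3]=st["position"]
        M=T@np.array(i["hand_eye"]); Rw=M[:3,:3].T; return K,Rw,-Rw@M[:3,3]
    return K,R.from_rotvec(np.ravel(i["rvec"])).as_matrix(),np.ravel(i["tvec"])
def ray(c,u,v,z):
    K,Rw,t=c; o=-Rw.T@t; d=Rw.T@np.linalg.solve(K,[u,v,1]); return (o+d*(z-o[2])/d[2]).round(4)
def proj(c,p):
    K,Rw,t=c; q=K@(Rw@np.array(p)+t); return (q[:2]/q[2]).round(1)
def snap(name,fn):
    st=manip.get_state(); im=cv2.cvtColor(np.array(manip.get_image(name)),cv2.COLOR_RGB2BGR); cv2.imwrite("pics/"+fn,im); return im,cam(name,st),st
E
python3 - <<'E'
from h import *
for n in("scene","side","wrist"):
    im,c,st=snap(n,n+"0.png"); i=manip.camera_info(n); print(n,i, "pos",(-c[1].T@c[2]).round(3))
print(st)
a=cv2.imread("pics/scene0.png");b=cv2.imread("pics/wrist0.png")
E
```

```text
scene {'fov_y': 49.984581124449925, 'cx': 249.48575479736692, 'cy': 190.1373395031642, 'rvec': array([ 0.71877026,  2.462703  , -1.27071435]), 'tvec': array([ 0.49761993, -0.07590727,  1.4273498 ])} pos [1.09  0.736 0.75 ]
side {'fov_y': 55.26798377763357, 'cx': 258.2532202391435, 'cy': 192.47178281988928, 'rvec': array([ 0.80777276, -2.36305114,  1.33982496]), 'tvec': array([0.43033078, 0.27073341, 0.62775985])} pos [0.105 0.581 0.551]
wrist {'fov_y': 58.706874961900816, 'cx': 254.35620686716805, 'cy': 194.33763603646406, 'hand_eye': array([[-3.67975198e-04, -9.50544799e-01, -3.10587264e-01,
         8.06748404e-02],
       [ 9.99999932e-01, -3.58352609e-04, -8.80427731e-05,
        -1.09697196e-03],
       [-2.76111563e-05, -3.10587276e-01,  9.50544867e-01,
        -1.42279772e-01],
       [ 0.00000000e+00,  0.00000000e+00,  0.00000000e+00,
         1.00000000e+00]])} pos [0.574 0.081 0.373]
{'clock': 0.1, 'qpos': array([-1.21027929e-01,  2.76530718e-01,  1.50601837e+00,  4.57630757e-05,
        1.36072354e+00, -1.21008404e-01]), 'qd': array([-0.0012986 , -0.00152768, -0.0019408 ,  0.00020013, -0.00119038,
       -0.00042328]), 'effort': array([ 1.55745878e-03, -4.17697620e+01, -2.46405226e+01, -1.74112388e-04,
        5.80947395e-03,  2.85749664e-07]), 'position': array([5.74517101e-01, 5.37169315e-05, 2.30522102e-01]), 'ee_rot': array([-6.75117025e-04,  7.07116822e-01,  7.07096241e-01, -5.00296670e-04]), 'contact_force': array([ 0.95378866, -0.35503724,  0.30499202]), 'moment': array([-0.03364403,  0.03178349, -0.05569053]), 'width': 0.08547698195505235}
```

View pics/scene0.png

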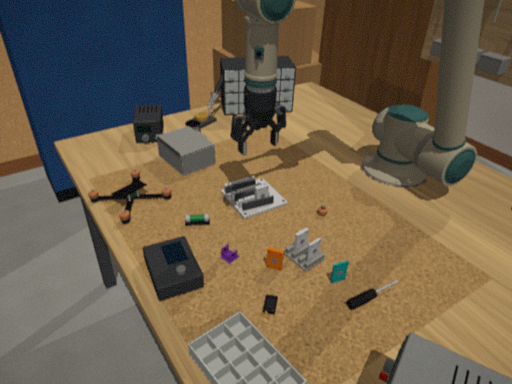

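View pics/wrist0.png

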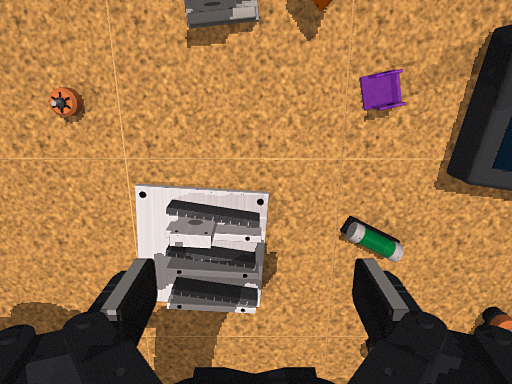

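Scene: the gauge is at about (255,195), the rack with two grey plates at (305,248), the orange look-alike at (275,258) and the turquoise one at (340,271). The wrist view shows the gauge at (203,248), slightly turned, and the rack at the top edge (220,10).

Run:
```python
from h import *
st=manip.get_state();c=cam("wrist",st);s=cam("scene")
print("rack",ray(c,220,12,0.02),ray(s,305,258,0.01))
for u,v in((142,194),(260,201),(248,310),(137,186),(268,192),(135,300)): print("gauge",ray(c,u,v,0.01))
print("motor etc",ray(c,64,102,.03),ray(c,382,90,.03),ray(s,322,210,.03))
```

```text
rack [0.5414 0.1431 0.02  ] [0.5474 0.1864 0.01  ]
gauge [ 0.4475 -0.0375  0.01  ]
gauge [ 0.5795 -0.0457  0.01  ]
gauge [ 0.5651 -0.1908  0.01  ]
gauge [ 0.4429 -0.0281  0.01  ]
gauge [ 0.5883 -0.0351  0.01  ]
gauge [ 0.4245 -0.1762  0.01  ]
motor etc [0.3882 0.0631 0.03  ] [0.6958 0.0741 0.03  ] [0.3971 0.0765 0.03  ]
```

Request:
carry_out --moves '[100,-1.5,3,0,0,100,-1.5,3,0,0,100,-1.5,3,0,0,100,-1.5,3,0,0,100,0,2,0,0,100,0,0,0,0,100,0,0,0,0,100,0,0,0,0,100,0,0,0,0,100,0,0,0,0]'

```text
clock: 1.15
position: [0.5153, 0.1391, 0.2312]
ee_rot: [0.0, 0.708, 0.707, -0.0]
contact_force: [-0.8, 0.6, -0.3]
width: 0.0856
```

Run:
```python
from h import *
im,c,st=snap("wrist","w1.png"); print(st["position"],st["clock"])
```

```text
[0.51527022 0.13911008 0.23121414] 1.15
```

View pics/w1.png

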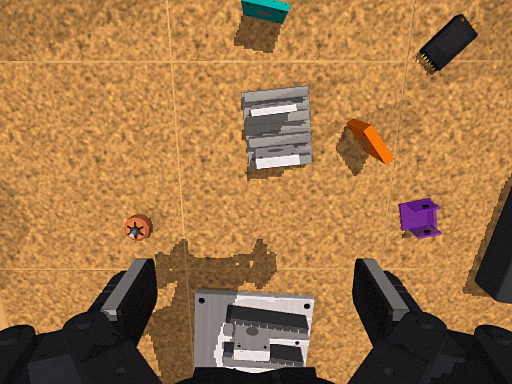

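The wrist view shows the rack at (276,128), with the two bright plate tops at about (273,110) and (277,161). The orange plate at (370,142) and the turquoise plate at (265,10) are the look-alikes. Next I'll enlarge the rack and gauge in one crop.

Run:
```python
from h import *
im=cv2.imread("pics/w1.png");c=cam("wrist",manip.get_state())
g=cv2.imread("pics/wrist0.png")
a=cv2.resize(im[80:180,232:322],None,fx=4.4,fy=4.4,interpolation=cv2.INTER_CUBIC)
b=cv2.resize(g[180:320,130:275],None,fx=2.7,fy=2.7,interpolation=cv2.INTER_CUBIC)
o=np.zeros((445,800,3),np.uint8);o[:a.shape[0],:a.shape[1]]=a;o[:b.shape[0],400:400+b.shape[1]]=b[:, :400];cv2.imwrite("pics/crop.png",o)
hsv=cv2.cvtColor(im,cv2.COLOR_BGR2HSV)
m=((hsv[...,1]<40)&(hsv[...,2]>205)).astype(np.uint8);m[:80]=0;m[180:]=0
for k in cv2.findContours(m,0,1)[0]:
    if cv2.contourArea(k)<60: continue
    r=cv2.minAreaRect(k);print(np.round(r[0],1),np.round(r[1],1),r[2])
    p=[ray(c,u,v,.068) for u,v in cv2.boxPoints(r)];print(np.round(p,4)[:,:2].tolist(),"ctr",np.mean(p,0).round(4),[np.linalg.norm(p[i]-p[i-1]).round(4) for i in range(4)])
```

```text
[277.5 161.2] [ 9.6 43.2] 83.9909896850586
[[0.5152, 0.1542], [0.5541, 0.1583], [0.5554, 0.1495], [0.5161, 0.1453]] ctr [0.5352 0.1518 0.068 ] [np.float64(0.0089), np.float64(0.0391), np.float64(0.0089), np.float64(0.0395)]
[273.5 109.9] [ 6.6 45.1] 82.87498474121094
[[0.511, 0.1979], [0.5498, 0.2026], [0.5507, 0.197], [0.5117, 0.1923]] ctr [0.5308 0.1974 0.068 ] [np.float64(0.0056), np.float64(0.0391), np.float64(0.0057), np.float64(0.0393)]
```

View pics/crop.png

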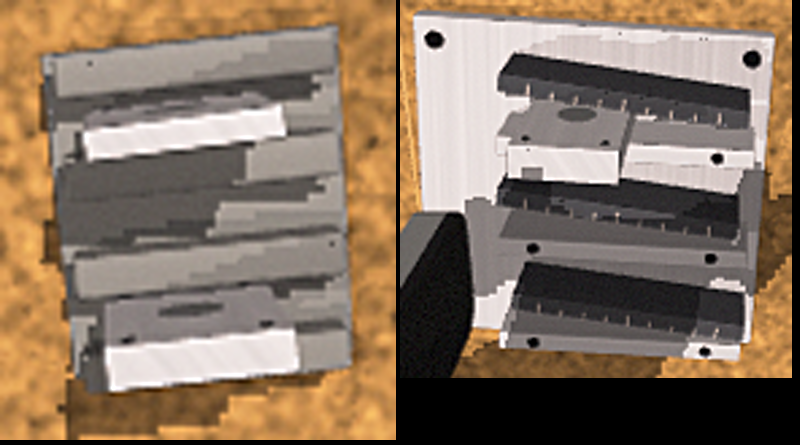

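Near plate top: about 9 mm or a bit more thick, at (0.535, 0.152), so it's the thicker one. Far plate top: about 6 mm, at (0.531, 0.197), so it's the thinner one. Both are plain grey and at a yaw of about +0.115. In the gauge, the dark tapered strips are on the +y side of each slot and the third plate is in the widest slot. Next is one closer look at the gauge.

Request:
carry_out --moves '[100,0,-4.6,0,0,100,0,-4.6,0,0,100,0,-4.6,-1,0,100,0,-4.6,-2,0,100,0,-4.6,-1,0,100,0,0,0,0,100,0,0,0,0,100,0,0,0,0,100,0,0,0,0,100,0,0,0,0]'

```text
clock: 2.2
position: [0.5153, -0.0887, 0.1918]
ee_rot: [0.0, 0.706, 0.708, 0.0]
contact_force: [0.3, -0.5, -0.7]
width: 0.0855
```

Run:
```python
from h import *
im,c,st=snap("wrist","w2.png"); print(st["position"],st["clock"])
c1=cam("wrist",st)
cv2.imwrite("pics/w2c.png",cv2.resize(im[60:300,130:390],(800,738),interpolation=cv2.INTER_CUBIC)[:600])
cv2.imwrite("pics/w2b.png",cv2.resize(im[60:290,110:410],(783,600),interpolation=cv2.INTER_CUBIC))
print([proj(c1,p) for p in((.4429,-.0281,.01),(.5883,-.035,.01),(.43,-.178,.01))])
```

```text
[ 0.51525929 -0.08865801  0.19183616] 2.2
[array([176.9, 105.6]), array([334.3, 113.6]), array([174.5, 251.9])]
```

View pics/w2b.png

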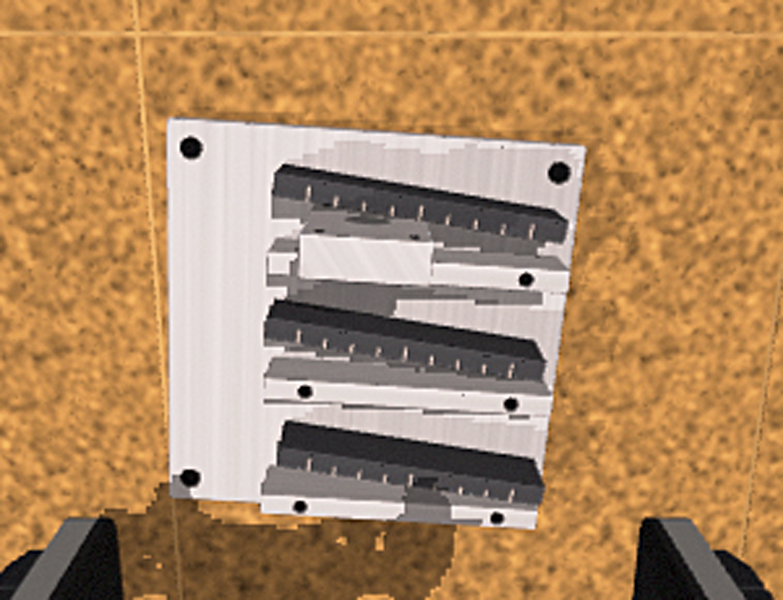

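The gauge base corners are at about (169,119), (584,146) and (172,497) in the crop. The narrow ends point right. The middle strip's left end is at (268,320) with its wall at (264,390), the narrow strip starts at (280,445), and the mouth end of its wall is at (262,500). I'll take column profiles to get the slot edges.

Run:
```python
from h import *
im=cv2.imread("pics/w2.png");g=cv2.cvtColor(im,cv2.COLOR_BGR2GRAY);c=cam("wrist",manip.get_state())
f=lambda X,Y:(110+X/2.61,60+Y/2.608)
for n,X,Y in(("TL",169,119),("TR",584,146),("BL",172,497),("hTL",190,148),("hTR",559,172),("hBL",190,478)): print(n,ray(c,*f(X,Y),.01))
for n,X,Y in(("midwallL",264,390),("midwallR",551,414),("narwallL",262,507),("narwallR",537,520),("midwallholes",305,391),("",511,404),("narholes",300,506),("",497,518)): print(n,ray(c,*f(X,Y),.036))
for u in (225,250,275,300): print(u,"rows168-262",g[168:262,u].tolist())
for v in (186,231): print(v,"cols",g[v,200:230].tolist())
print([ray(c,250,v,.036)[1] for v in(170,200,230,260)])
```

```text
TL [ 0.4409 -0.0282  0.01  ]
TR [ 0.588  -0.0373  0.01  ]
BL [ 0.4316 -0.1765  0.01  ]
hTL [ 0.4477 -0.0382  0.01  ]
hTR [ 0.5797 -0.0465  0.01  ]
hBL [ 0.4394 -0.168   0.01  ]
midwallL [ 0.474  -0.1204  0.036 ]
midwallR [ 0.5771 -0.1296  0.036 ]
narwallL [ 0.4715 -0.1671  0.036 ]
narwallR [ 0.5745 -0.1725  0.036 ]
midwallholes [ 0.4887 -0.1208  0.036 ]
 [ 0.5625 -0.1257  0.036 ]
narholes [ 0.4857 -0.1667  0.036 ]
 [ 0.5595 -0.1716  0.036 ]
225 rows168-262 [122, 128, 123, 95, 97, 98, 100, 100, 21, 28, 43, 40, 41, 44, 37, 47, 80, 77, 78, 103, 58, 59, 60, 88, 125, 93, 115, 217, 206, 139, 128, 127, 127, 132, 130, 134, 117, 105, 250, 233, 0, 0, 0, 27, 126, 197, 130, 236, 226, 225, 225, 225, 203, 209, 27, 41, 40, 36, 45, 43, 42, 40, 40, 47, 54, 80, 74, 75, 72, 73, 67, 84, 134, 129, 128, 129, 131, 132, 129, 130, 125, 130, 190, 248, 0, 0, 0, 15, 99, 200, 139, 152, 144, 79]
250 rows168-262 [89, 99, 104, 105, 105, 103, 104, 105, 107, 107, 110, 107, 30, 43, 44, 43, 44, 44, 41, 49, 82, 77, 78, 77, 76, 73, 74, 87, 109, 105, 107, 135, 131, 130, 131, 132, 132, 130, 127, 176, 238, 227, 221, 221, 22
[... 788 characters left out ...]
 68, 32, 41, 47, 44, 43, 46, 51, 81, 76, 73, 73, 73, 76, 75, 76, 79, 88, 133, 129, 128, 119, 145, 238, 228, 220, 217, 217, 220, 214, 133, 232, 223, 223, 194, 197, 197, 197, 199, 200, 196, 198, 196, 200, 206, 162, 28, 39, 42, 42, 42, 45, 39, 45, 42, 46, 85, 78, 77, 77, 72, 73, 79, 123, 131, 120, 142, 247, 119, 0, 2, 0, 66, 189]
186 cols [220, 221, 223, 225, 225, 223, 225, 223, 224, 227, 234, 96, 68, 74, 75, 73, 77, 77, 78, 75, 75, 77, 72, 83, 133, 78, 69, 76, 75, 77]
231 cols [220, 219, 222, 224, 224, 225, 222, 219, 221, 225, 226, 224, 222, 228, 231, 240, 85, 49, 55, 51, 42, 42, 48, 48, 45, 47, 41, 45, 43, 42]
[np.float64(-0.0825), np.float64(-0.111), np.float64(-0.1412), np.float64(-0.1732)]
```

Gauge: yaw is -0.063 and its centre is about (0.510, -0.107). The middle wall face is at y ≈ -0.116 at the mouth (x ≈ 0.474) and the narrow wall is 46 mm further. The gap measured at mid-slot (11.4 mm) matches the taper. Now to the thick plate.

Request:
carry_out --moves '[70,0.4,4.8,0,0.03,70,0.4,4.8,0,0.03,70,0.4,4.8,0,0.03,70,0.4,4.8,0,0.025,70,0.4,4.9,0,0,70,0,0,-2.2,0,70,0,0,-2.2,0,70,0,0,-2.2,0,70,0,0,-2.2,0,70,0,0,-2.0,0]'

```text
clock: 3.25
position: [0.5347, 0.1521, 0.0827]
ee_rot: [0.0, 0.665, 0.747, 0.0]
contact_force: [-0.6, -0.8, 0.3]
width: 0.06
```

Run:
```python
from h import *
im,c,st=snap("wrist","w3.png"); print(st["position"],st["clock"],st["width"],st["ee_rot"])
print([proj(c,(.535,.152,.068)),proj(c,(.555,.1543,.068)),proj(c,(.515,.1497,.068))])
g=cv2.cvtColor(im,cv2.COLOR_BGR2HSV);m=((g[...,1]<40)&(g[...,2]>200)).astype(np.uint8)
for k in cv2.findContours(m,0,1)[0]:
    if cv2.contourArea(k)<150: continue
    r=cv2.minAreaRect(k);p=np.array([ray(c,u,v,.068) for u,v in cv2.boxPoints(r)]);print(np.round(r[0],1),np.round(r[1],1),r[2],p.mean(0),[np.linalg.norm(p[i]-p[i-1]).round(4) for i in (1,2)])
```

```text
[0.5346668  0.15207903 0.08265787] 3.25 0.05997941948493239 [5.41649863e-05 6.64700507e-01 7.47109916e-01 7.99322646e-05]
[array([256.9, 249.5]), array([296.4, 249.6]), array([217.5, 249.5])]
[257.5 249.5] [15. 77.] 90.0 [0.5353   0.152025 0.068   ] [np.float64(0.0391), np.float64(0.0085)]
[259.5 162. ] [12. 83.] 90.0 [0.5308 0.1974 0.068 ] [np.float64(0.0388), np.float64(0.0058)]
```

View pics/w3.png

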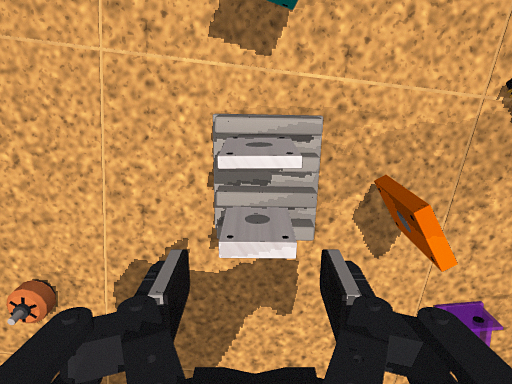

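Plate (257,249) is centred between the fingers and aligned. Descend, grip, and lift.

Request:
carry_out --moves '[70,0,0,-2,0,70,0,0,-2,0,70,0,0,-0.5,0,0,0,0,0,0,0,0,0,0,0,0,0,0,0,0,0,0,0,0,0,0,0,0,0,0,0,0,0,0,0,0,0,0,0,0]' --squeeze 40

```text
clock: 4.3
position: [0.5355, 0.1512, 0.0391]
ee_rot: [0.0, 0.665, 0.747, 0.001]
contact_force: [-0.2, 0.9, 5.0]
width: 0.0392
```

Request:
carry_out --moves '[0,0,0,0,0,0,0,0,1,0,0,0,0,1,0,0,0,0,2,0,0,0,0,3,0,0,0,0,3,0,0,0,0,2,0,0,0,0,0,0,0,0,0,0,0,0,0,0,0,0]'

```text
clock: 5.3
position: [0.5339, 0.1509, 0.157]
ee_rot: [-0.001, 0.665, 0.747, -0.001]
contact_force: [0.3, -0.4, -1.0]
width: 0.0394
```

Request:
carry_out --moves '[0,-1.0,-4.3,0,-0.03,0,-1.0,-4.3,0,-0.03,0,-1.0,-4.3,0,-0.03,0,-1.0,-4.3,0,-0.03,0,-1.0,-4.3,0,-0.03,0,-1.0,-4.4,0,-0.03,0,0,0,-2.5,0,0,0,0,-2.5,0,0,0,0,-2.3,0,0,0,0,0,0]'

```text
clock: 6.3
position: [0.4714, -0.1068, 0.0815]
ee_rot: [-0.004, 0.73, 0.684, -0.002]
contact_force: [-0.3, 0.5, -1.2]
width: 0.0392
```

Run:
```python
from h import *
im,c,st=snap("wrist","w4.png"); print(st["position"],st["clock"],st["width"],st["ee_rot"],st["contact_force"])
cv2.imwrite("pics/w4c.png",cv2.resize(im[150:384,120:432],(800,600),interpolation=cv2.INTER_CUBIC))
```

```text
[ 0.47137758 -0.10680389  0.08154286] 6.3 0.03917111875426318 [-0.0044133   0.72991202  0.68352347 -0.00215205] [-0.25777332  0.50304079 -1.18150277]
```

View pics/w4c.png

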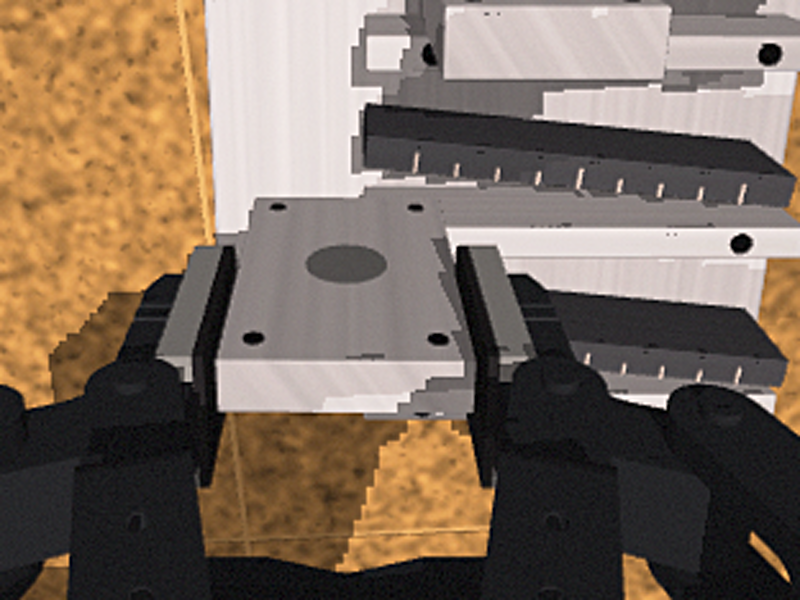

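The plate hangs level and parallel to the walls. Its foot edge is at crop (252–440,198), the middle strip's slot edge runs from (365,170), and the wall edge is on row 228. Now compute the offsets.

Run:
```python
from h import *
im,c,st=snap("wrist","w5.png"); print(st["position"],st["ee_rot"])
f=lambda X,Y:(120+X*.39,150+Y*.39)
th=-.063; A=np.array([[np.cos(th),np.sin(th)],[-np.sin(th),np.cos(th)]])
L=lambda X,Y,z:(A@(ray(c,*f(X,Y),z)[:2])*1000).round(1)
print("foot",L(252,198,.05),L(440,198,.05)); print("top front",L(218,361,.112),L(466,361,.112),"back",L(218,412,.112),L(466,415,.112))
print("wall edge",L(460,228,.036),L(760,228,.036)); print("strip",L(366,168,.036),L(790,207,.036))
h=cv2.cvtColor(im,cv2.COLOR_BGR2GRAY)
print(h[222:250,235].tolist());print(h[220:250,320].tolist(),h[285:315,245].tolist())
```

```text
[ 0.47297136 -0.1072366   0.08327946] [-0.00272392  0.72980994  0.68364339 -0.00132216]
foot [457.2 -73.3] [498.2 -73.3]
top front [458.7 -73. ] [496.1 -72.9] back [458.3 -82. ] [496.4 -82.5]
wall edge [504.8 -87.1] [575.9 -87.1]
strip [482.4 -71.8] [582.1 -81.7]
[226, 226, 226, 228, 232, 115, 128, 127, 129, 131, 130, 128, 129, 129, 129, 130, 132, 132, 129, 132, 129, 132, 131, 135, 133, 132, 130, 131]
[120, 161, 132, 134, 129, 131, 134, 132, 135, 135, 132, 134, 134, 129, 132, 125, 148, 237, 233, 227, 226, 224, 222, 224, 224, 224, 225, 229, 174, 209] [134, 138, 136, 135, 134, 160, 225, 208, 201, 200, 197, 202, 199, 198, 200, 200, 202, 203, 200, 198, 196, 207, 227, 228, 229, 210, 63, 83, 77, 76]
```

Along the gauge axes the wall is at -87.1, the strip mouth at (482.4, -71.8), and the plate's front face at -73.2 with its leading edge at 497.5. I'll shift +4 mm along and -2.8 mm across, then lower.

Request:
carry_out --moves '[0,0.38,-0.3,0,0,0,0,0,0,0,0,0,0,-0.8,0,0,0,0,-0.8,0,0,0,0,-0.8,0,0,0,0,-0.6,0,0,0,0,-0.3,0,0,0,0,-0.3,0,0,0,0,0,0,0,0,0,0,0]'

```text
clock: 7.4
position: [0.4789, -0.1109, 0.0495]
ee_rot: [0.0, 0.73, 0.684, 0.0]
contact_force: [-0.3, 0.3, -0.4]
width: 0.0391
```

Request:
carry_out --moves '[0,0,0,-0.1,0,0,0,0,-0.1,0,0,0,0,-0.1,0,0,0,0,0,0,0,0,0,0,0,0,0,0,0,0,0,0,0,0,0,0,0,0,0,0,0,0,0,0,0,0,0,0,0,0]'

```text
clock: 8.4
position: [0.4788, -0.1109, 0.0464]
ee_rot: [0.0, 0.73, 0.684, 0.0]
contact_force: [0.3, 0.4, -0.5]
width: 0.0395
```

Request:
carry_out --moves '[0,0,0,-0.1,0,0,0,0,-0.1,0,0,0,0,-0.1,0,0,0,0,0,0,0,0,0,0,0,0,0,0,0,0,0,0,0,0,0,0,0,0,0,0,0,0,0,0,0,0,0,0,0,0]'

```text
clock: 9.4
position: [0.4788, -0.1109, 0.0434]
ee_rot: [0.0, 0.73, 0.684, 0.0]
contact_force: [0.1, -0.6, -0.2]
width: 0.0391
```

Request:
carry_out --moves '[0,0,0,-0.1,0,0,0,0,0,0,0,0,0,0,0,0,0,0,0,0,0,0,0,0,0,0,0,0,0,0,0,0,0,0,0,0,0,0,0,0,0,0,0,0,0,0,0,0,0,0]'

```text
clock: 10.4
position: [0.479, -0.1109, 0.043]
ee_rot: [0.0, 0.73, 0.684, 0.0]
contact_force: [-1.5, 0.5, 5.1]
width: 0.0391
```

Floor contact at TCP z ≈ 0.043. Ease off slightly and slide 26 mm, drifting toward the wall.

Request:
carry_out --moves '[0,0,0,0.03,0,0,0.4,-0.04,0,0,0,0.4,-0.04,0,0,0,0.4,-0.04,0,0,0,0.4,-0.04,0,0,0,0.4,-0.04,0,0,0,0.4,-0.04,0,0,0,0.2,-0.03,0,0,0,0,0,0,0,0,0,0,0,0]'

```text
clock: 11.4
position: [0.4998, -0.1124, 0.043]
ee_rot: [-0.004, 0.729, 0.684, -0.003]
contact_force: [-11.1, 1.6, 15.5]
width: 0.0394
```

Run:
```python
from h import *
im,c,st=snap("wrist","w6.png"); print(st["position"],st["contact_force"],st["moment"])
cv2.imwrite("pics/w6c.png",cv2.resize(im[150:384,120:432],(800,600),interpolation=cv2.INTER_CUBIC))
```

```text
[ 0.49978151 -0.11236263  0.04301662] [-11.05882789   1.56456532  15.52204566] [ 0.15232464  1.91648949 -0.00520047]
```

View pics/w6c.png

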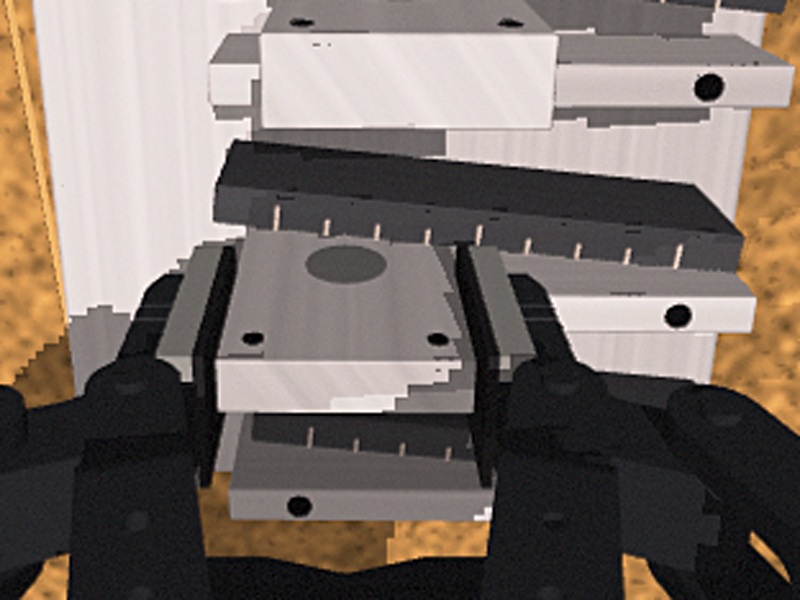

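The plate met resistance about 43 mm along by the strip's ticks, earlier than its measured ~9 mm thickness implies, with an upward force as well. I'll raise slightly and let it settle to see what's real.

Request:
carry_out --moves '[0,-0.1,0,0.05,0,0,-0.1,0,0,0,0,0,0,0,0,0,0,0,0,0,0,0,0,0,0,0,0,0,0,0,0,0,0,0,0,0,0,0,0,0,0,0,0,0,0,0,0,0,0,0]'

```text
clock: 12.45
position: [0.5015, -0.1125, 0.043]
ee_rot: [-0.002, 0.73, 0.684, -0.0]
contact_force: [-4.9, 3.0, 5.9]
width: 0.0392
```

Request:
carry_out --moves '[0,0,0.06,0.05,0,0,0,0,0,0,0,0,0,0,0,0,0.1,-0.006,0,0,0,0.1,-0.006,0,0,0,0.1,-0.006,0,0,0,0,0,0,0,0,0,0,0,0,0,0,0,0,0,0,0,0,0,0]'

```text
clock: 13.45
position: [0.5057, -0.1129, 0.0435]
ee_rot: [-0.0, 0.73, 0.684, 0.0]
contact_force: [-0.3, 5.8, -3.7]
width: 0.0394
```

Request:
carry_out --moves '[0,0,0.05,-0.03,0,0,0,0,0,0,0,0.1,-0.006,0,0,0,0.1,-0.006,0,0,0,0.1,-0.006,0,0,0,0.1,-0.006,0,0,0,0,0,0,0,0,0,0,0,0,0,0,0,0,0,0,0,0,0,0]'

```text
clock: 14.45
position: [0.5104, -0.1131, 0.0435]
ee_rot: [0.001, 0.73, 0.684, 0.0]
contact_force: [0.1, 2.7, -1.2]
width: 0.0392
```

Request:
carry_out --moves '[0,0.1,0,0,0,0,0.1,-0.006,0,0,0,0.1,-0.006,0,0,0,0.1,-0.006,0,0,0,0,0,0,0,0,0,0,0,0,0,0,0,0,0,0,0,0,0,0,0,0,0,0,0,0,0,0,0,0]'

```text
clock: 15.45
position: [0.5123, -0.1131, 0.0431]
ee_rot: [-0.001, 0.73, 0.684, -0.001]
contact_force: [-4.5, 0.4, 1.7]
width: 0.0394
```

Request:
carry_out --moves '[0,0.1,-0.006,0,0,0,0.1,-0.006,0,0,0,0,0,0,0,0,0,0,0,0,0,0,0,0,0,0,0,0,0,0,0,0,0,0,0,0,0,0,0,0,0,0,0,0,0,0,0,0,0,0]'

```text
clock: 16.45
position: [0.5127, -0.1131, 0.0431]
ee_rot: [-0.002, 0.729, 0.684, -0.002]
contact_force: [-8.1, 0.3, 3.4]
width: 0.039
```

A proper stop now: 2 mm of command gave +0.4 mm and +3.6 N. I'll go up to about 10 N.

Request:
carry_out --moves '[0,0.1,-0.006,0,0,0,0.05,0,0,0,0,0,0,0,0,0,0,0,0,0,0,0,0,0,0,0,0,0,0,0,0,0,0,0,0,0,0,0,0,0,0,0,0,0,0,0,0,0,0,0]'

```text
clock: 17.45
position: [0.5128, -0.1131, 0.0431]
ee_rot: [-0.003, 0.729, 0.684, -0.003]
contact_force: [-9.8, 0.2, 7.0]
width: 0.0394
```

Request:
carry_out --moves '[75,0,0,0,0,75,0,0,0,0,75,0,0,0,0,75,-0.3,0.03,0,0,75,-0.2,0,0,0,75,0,0,0,0,75,0,0,2,0,75,0,0,3,0,75,0,0,4,0,75,0,0,3,0]'

```text
clock: 18.45
position: [0.5129, -0.1131, 0.1654]
ee_rot: [0.001, 0.73, 0.684, 0.0]
contact_force: [0.6, -0.8, -0.1]
width: 0.0638
```

Run:
```python
from h import *
im,c,st=snap("wrist","w7.png"); print(st["position"],st["contact_force"],st["width"],st["clock"])
cv2.imwrite("pics/w7c.png",cv2.resize(im[100:334,120:432],(800,600),interpolation=cv2.INTER_CUBIC))
```

```text
[ 0.51287164 -0.11309117  0.16544277] [ 0.58564796 -0.81706805 -0.1027968 ] 0.06380476017338074 18.45
```

View pics/w7c.png

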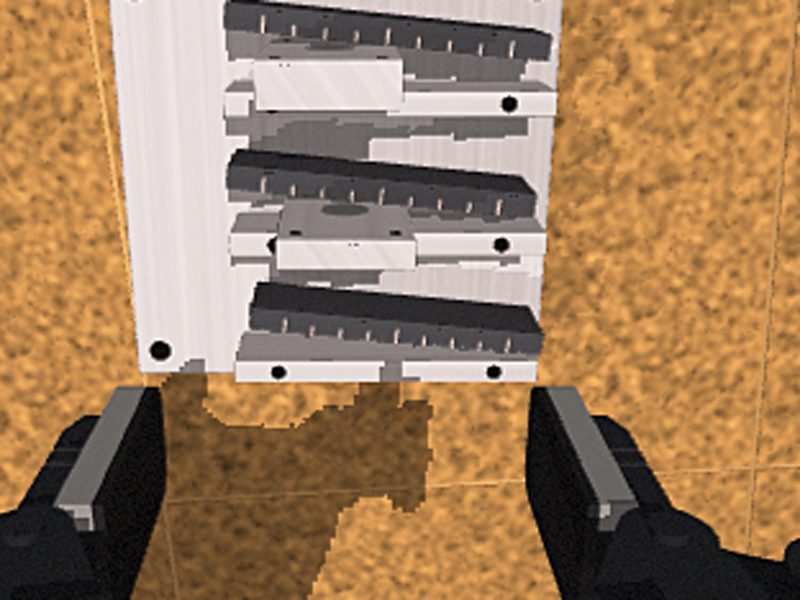

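The thick plate stands wedged at (346,240), upright, and the third plate is unmoved. Now the thin plate.

Request:
carry_out --moves '[70,0.25,4.45,0,0.03,70,0.25,4.45,0,0.03,70,0.25,4.45,0,0.03,70,0.25,4.45,0,0.03,70,0.25,4.45,0,0.03,70,0.25,4.4,0,0.03,70,0.3,4.4,0,0,70,0,0,-3,0,70,0,0,-3,0,70,0,0,-2.2,0]'

```text
clock: 19.5
position: [0.5294, 0.1981, 0.0795]
ee_rot: [-0.0, 0.665, 0.747, -0.001]
contact_force: [0.2, 0.2, -0.2]
width: 0.06
```

Run:
```python
from h import *
im,c,st=snap("wrist","w8.png"); print(st["position"],st["clock"],st["width"],st["ee_rot"])
g=cv2.cvtColor(im,cv2.COLOR_BGR2HSV);m=((g[...,1]<40)&(g[...,2]>200)).astype(np.uint8)
for k in cv2.findContours(m,0,1)[0]:
    if cv2.contourArea(k)<150: continue
    r=cv2.minAreaRect(k);p=np.array([ray(c,u,v,.068) for u,v in cv2.boxPoints(r)]);print(np.round(r[0],1),np.round(r[1],1),r[2],p.mean(0),[np.linalg.norm(p[i]-p[i-1]).round(4) for i in (1,2)])
# narrow slot from w7
q=np.array([0,.73,.684,0]);q/=np.linalg.norm(q);c=cam("wrist",{"position":[.5129,-.1131,.1654],"ee_rot":q})
th=-.063; A=np.array([[np.cos(th),np.sin(th)],[-np.sin(th),np.cos(th)]])
L=lambda X,Y,z:(A@(ray(c,120+X*.39,100+Y*.39,z)[:2])*1000).round(1)
print("mid strip",L(228,193,.036),L(534,217,.036),"wall",L(450,235,.036),L(231,240,.036),"plate lead",L(415,240,.072),L(277,240,.072))
print("nar strip",L(250,330,.036),L(541,352,.036),"wall",L(236,361,.036),L(536,361,.036))
h=cv2.cvtColor(cv2.imread("pics/w7.png"),cv2.COLOR_BGR2GRAY)
for u in(225,240,295):print(u,h[210:252,u].tolist())
print([ray(c,240,v,.036)[1] for v in(210,230,250)])
```

```text
[0.5293581  0.19811315 0.07951858] 19.5 0.05996252699112228 [-3.79744210e-04  6.64758485e-01  7.47057981e-01 -6.20028279e-04]
[259. 253.] [10. 78.] 90.0 [0.5307 0.1978 0.068 ] [np.float64(0.039), np.float64(0.0057)]
mid strip [480.7 -72. ] [579.3 -80.2] wall [552.3 -86.3] [481.  -87.8] plate lead [538.  -76.3] [498.9 -76.1]
nar strip [ 486.  -119.7] [ 584.8 -128.1] wall [ 480.8 -131.3] [ 583.3 -131.5]
225 [35, 38, 40, 39, 40, 39, 43, 40, 41, 41, 42, 82, 81, 76, 79, 77, 76, 76, 83, 114, 134, 131, 131, 132, 129, 131, 131, 132, 130, 123, 132, 240, 239, 233, 229, 181, 233, 234, 235, 136, 150, 149]
240 [225, 124, 27, 42, 44, 37, 40, 46, 36, 42, 41, 46, 76, 76, 76, 76, 72, 80, 85, 85, 88, 93, 133, 132, 131, 133, 132, 132, 128, 125, 134, 240, 232, 224, 222, 222, 223, 225, 230, 132, 158, 167]
295 [201, 204, 203, 199, 203, 210, 164, 25, 39, 42, 46, 48, 39, 41, 40, 43, 48, 81, 74, 78, 74, 74, 90, 115, 128, 125, 127, 131, 126, 118, 139, 242, 229, 221, 220, 216, 218, 223, 222, 154, 152, 140]
[np.float64(-0.1342), np.float64(-0.1526), np.float64(-0.1718)]
```

Thin plate centred (259,253). Grip and lift. Narrow slot: strip mouth at local (486, -119.7), wall at about -131.5.

Request:
carry_out --moves '[70,0.1,0,-2,0,70,0,0,-1.6,0,70,0,0,-0.5,0,0,0,0,0,0,0,0,0,0,0,0,0,0,0,0,0,0,0,0,0,0,0,0,0,0,0,0,0,0,0,0,0,0,0,0]' --squeeze 40

```text
clock: 20.55
position: [0.5317, 0.1976, 0.041]
ee_rot: [0.0, 0.665, 0.747, 0.0]
contact_force: [-0.1, 0.5, 3.9]
width: 0.0386
```

Request:
carry_out --moves '[0,0,0,0,0,0,0,0,1,0,0,0,0,1,0,0,0,0,2,0,0,0,0,3,0,0,0,0,3,0,0,0,0,3,0,0,0,0,0,0,0,0,0,0,0,0,0,0,0,0]'

```text
clock: 21.55
position: [0.5304, 0.1973, 0.1695]
ee_rot: [-0.001, 0.665, 0.747, -0.001]
contact_force: [0.0, 0.6, -0.7]
width: 0.0389
```

Request:
carry_out --moves '[0,-0.67,-4.43,0,-0.03,0,-0.67,-4.43,0,-0.03,0,-0.67,-4.43,0,-0.03,0,-0.67,-4.43,0,-0.03,0,-0.67,-4.43,0,-0.03,0,-0.67,-4.43,0,-0.03,0,-0.67,-4.43,0,0,0,-0.67,-4.43,0,0,0,0,0,-2,0,0,0,0,0,0]'

```text
clock: 22.55
position: [0.4749, -0.157, 0.1472]
ee_rot: [-0.004, 0.731, 0.683, -0.001]
contact_force: [-0.7, 0.1, -0.9]
width: 0.0389
```

Request:
carry_out --moves '[0,0,0,-2,0,0,0,0,-2,0,0,0,0,-2,0,0,0,0,-0.7,0,0,0,0,0,0,0,0,0,0,0,0,0,0,0,0,0,0,0,0,0,0,0,0,0,0,0,0,0,0,0]'

```text
clock: 23.55
position: [0.4779, -0.157, 0.0838]
ee_rot: [0.0, 0.73, 0.684, 0.0]
contact_force: [-0.4, -0.3, -0.3]
width: 0.0392
```

Run:
```python
from h import *
im,c,st=snap("wrist","w9.png"); print(st["position"],st["contact_force"],st["width"],st["clock"],st["ee_rot"])
cv2.imwrite("pics/w9c.png",cv2.resize(im[150:384,120:432],(800,600),interpolation=cv2.INTER_CUBIC))
```

```text
[ 0.47789114 -0.15695527  0.08377145] [-0.43118209 -0.2972262  -0.27582241] 0.03924855818446884 23.55 [3.73046679e-04 7.29722994e-01 6.83742779e-01 1.57565204e-04]
```

View pics/w9c.png

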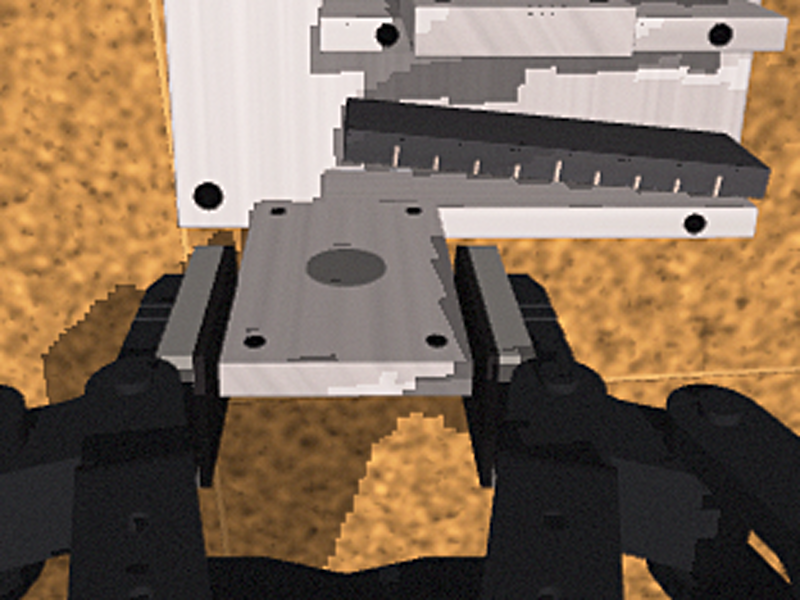

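The thin plate hangs level. Its foot edge is at (250–437,202), the wall edge at row 207 (x>445), and the strip slot edge runs from (345,163) to (768,198).

Run:
```python
from h import *
st=manip.get_state();c=cam("wrist",st);th=-.063; A=np.array([[np.cos(th),np.sin(th)],[-np.sin(th),np.cos(th)]])
L=lambda X,Y,z:(A@(ray(c,120+X*.39,150+Y*.39,z)[:2])*1000).round(1)
print("foot",L(250,202,.049),L(437,202,.049),"top",L(220,362,.111),L(470,362,.111),L(220,396,.111))
print("wall",L(460,207,.036),L(750,207,.036),"strip",L(345,163,.036),L(768,198,.036))
h=cv2.cvtColor(cv2.imread("pics/w9.png"),cv2.COLOR_BGR2GRAY);print(h[205:246,310].tolist());print(h[225:235,240].tolist(),h[285:310,240].tolist())
```

```text
foot [ 464.8 -124.1] [ 505.9 -124.2] top [ 466.6 -123.2] [ 504.7 -123.3] [ 466.3 -129.3]
wall [ 512.9 -131.3] [ 581.5 -131.4] strip [ 485.7 -120.1] [ 585.4 -129.2]
[57, 69, 69, 70, 66, 69, 71, 69, 68, 67, 64, 67, 83, 93, 93, 143, 134, 134, 135, 135, 136, 137, 129, 132, 128, 141, 226, 234, 230, 227, 224, 224, 223, 223, 221, 226, 225, 200, 151, 154, 130]
[226, 228, 232, 205, 111, 124, 126, 125, 128, 124] [129, 131, 135, 131, 74, 95, 175, 219, 203, 203, 201, 198, 198, 195, 193, 192, 198, 200, 199, 143, 76, 98, 94, 81, 76]
```

Request:
carry_out --moves '[0,0,0.1,0,0,0,0,0,-0.8,0,0,0,0,-0.8,0,0,0,0,-0.8,0,0,0,0,-0.6,0,0,0,0,-0.3,0,0,0,0,-0.2,0,0,0,0,0,0,0,0,0,0,0,0,0,0,0,0]'

```text
clock: 24.6
position: [0.478, -0.156, 0.0487]
ee_rot: [0.0, 0.73, 0.684, 0.0]
contact_force: [-0.1, -0.0, -0.6]
width: 0.0392
```

Request:
carry_out --moves '[0,0,0,-0.1,0,0,0,0,-0.1,0,0,0,0,-0.1,0,0,0,0,0,0,0,0,0,0,0,0,0,0,0,0,0,0,0,0,0,0,0,0,0,0,0,0,0,0,0,0,0,0,0,0]'

```text
clock: 25.6
position: [0.4777, -0.1558, 0.0454]
ee_rot: [0.0, 0.73, 0.684, 0.0]
contact_force: [-0.2, 0.4, -0.6]
width: 0.0389
```

Request:
carry_out --moves '[0,0,0,-0.05,0,0,0,0,0,0,0,0,0,0,0,0,0,0,0,0,0,0,0,0,0,0,0,0,0,0,0,0,0,0,0,0,0,0,0,0,0,0,0,0,0,0,0,0,0,0]'

```text
clock: 26.6
position: [0.4778, -0.1559, 0.045]
ee_rot: [0.0, 0.73, 0.684, 0.0]
contact_force: [0.7, 0.4, 0.9]
width: 0.0392
```

Request:
carry_out --moves '[0,0.3,-0.025,0,0,0,0.3,-0.025,0,0,0,0.3,-0.025,0,0,0,0.3,-0.025,0,0,0,0.3,-0.025,0,0,0,0.3,-0.025,0,0,0,0.3,-0.025,0,0,0,0.3,-0.025,0,0,0,0,0,0,0,0,0,0,0,0]'

```text
clock: 27.6
position: [0.4986, -0.1579, 0.045]
ee_rot: [-0.002, 0.729, 0.684, -0.002]
contact_force: [-6.0, -2.4, 8.3]
width: 0.0393
```

Request:
carry_out --moves '[0,0,0,0,0,0,0.1,-0.01,0,0,0,0.1,-0.01,0,0,0,0.1,-0.01,0,0,0,0.1,-0.01,0,0,0,0,0,0,0,0,0,0,0,0,0,0,0,0,0,0,0,0,0,0,0,0,0,0,0]'

```text
clock: 28.6
position: [0.5006, -0.1582, 0.045]
ee_rot: [-0.004, 0.729, 0.684, -0.004]
contact_force: [-11.0, -2.3, 11.1]
width: 0.039
```

Floor drag is loading the tool again (fz rose with fx). Unload z before continuing.

Request:
carry_out --moves '[0,-0.3,-0.04,0.05,0,0,0,0,0.05,0,0,0,0,0,0,0,0,0,0,0,0,0,0,0,0,0,0,0,0,0,0,0,0,0,0,0,0,0,0,0,0,0,0,0,0,0,0,0,0,0]'

```text
clock: 29.6
position: [0.503, -0.1588, 0.0459]
ee_rot: [0.0, 0.73, 0.684, 0.0]
contact_force: [-1.1, -2.1, -0.7]
width: 0.0393
```

Request:
carry_out --moves '[0,0,-0.04,-0.04,0,0,0.1,-0.006,0,0,0,0.1,-0.006,0,0,0,0.1,-0.006,0,0,0,0.1,-0.006,0,0,0,0.1,-0.006,0,0,0,0,0,0,0,0,0,0,0,0,0,0,0,0,0,0,0,0,0,0]'

```text
clock: 30.6
position: [0.5078, -0.1595, 0.0455]
ee_rot: [0.0, 0.73, 0.684, -0.0]
contact_force: [-1.9, -2.4, -0.7]
width: 0.039
```

Request:
carry_out --moves '[0,0,-0.08,-0.02,0,0,0.1,-0.006,0,0,0,0.1,-0.006,0,0,0,0.1,-0.006,0,0,0,0.1,-0.006,0,0,0,0,0,0,0,0,0,0,0,0,0,0,0,0,0,0,0,0,0,0,0,0,0,0,0]'

```text
clock: 31.6
position: [0.5118, -0.1604, 0.0454]
ee_rot: [0.0, 0.73, 0.684, 0.0]
contact_force: [0.2, 0.1, -0.3]
width: 0.0392
```

Request:
carry_out --moves '[0,0,0,-0.03,0,0,0.1,-0.01,0,0,0,0.1,-0.01,0,0,0,0.1,-0.01,0,0,0,0,0,0,0,0,0,0,0,0,0,0,0,0,0,0,0,0,0,0,0,0,0,0,0,0,0,0,0,0]'

```text
clock: 32.6
position: [0.5145, -0.1606, 0.0449]
ee_rot: [-0.0, 0.73, 0.684, -0.0]
contact_force: [-3.4, -1.6, 1.9]
width: 0.0391
```

Request:
carry_out --moves '[0,0,-0.03,0.02,0,0,0.1,-0.006,0,0,0,0.1,-0.006,0,0,0,0,0,0,0,0,0,0,0,0,0,0,0,0,0,0,0,0,0,0,0,0,0,0,0,0,0,0,0,0,0,0,0,0,0]'

```text
clock: 33.6
position: [0.5154, -0.1608, 0.045]
ee_rot: [-0.001, 0.73, 0.684, -0.001]
contact_force: [-4.7, -1.5, 2.8]
width: 0.0388
```

Request:
carry_out --moves '[0,0,-0.03,0,0,0,0.1,-0.006,0,0,0,0.1,-0.006,0,0,0,0,0,0,0,0,0,0,0,0,0,0,0,0,0,0,0,0,0,0,0,0,0,0,0,0,0,0,0,0,0,0,0,0,0]'

```text
clock: 34.6
position: [0.5158, -0.1608, 0.045]
ee_rot: [-0.003, 0.73, 0.684, -0.002]
contact_force: [-7.0, -0.6, 6.3]
width: 0.0394
```

Request:
carry_out --moves '[0,0,0,0.05,0,0,0,0,0,0,0,0,0,0,0,0,0,0,0,0,0,0,0,0,0,0,0,0,0,0,0,0,0,0,0,0,0,0,0,0,0,0,0,0,0,0,0,0,0,0]'

```text
clock: 35.6
position: [0.5162, -0.1609, 0.0451]
ee_rot: [-0.002, 0.73, 0.684, -0.001]
contact_force: [-6.8, -0.3, 2.7]
width: 0.039
```

It's a real stop: with fz unloaded, fx holds. Press to about 10 N.

Request:
carry_out --moves '[0,0.1,-0.006,0.02,0,0,0.1,-0.006,0,0,0,0,0,0,0,0,0,0,0,0,0,0,0,0,0,0,0,0,0,0,0,0,0,0,0,0,0,0,0,0,0,0,0,0,0,0,0,0,0,0]'

```text
clock: 36.6
position: [0.5168, -0.1609, 0.0451]
ee_rot: [-0.003, 0.73, 0.684, -0.002]
contact_force: [-9.6, -2.0, 2.5]
width: 0.0392
```

Request:
carry_out --moves '[0,0.05,0,0,0,0,0,0,0,0,0,0,0,0,0,0,0,0,0,0,0,0,0,0,0,0,0,0,0,0,0,0,0,0,0,0,0,0,0,0,0,0,0,0,0,0,0,0,0,0]'

```text
clock: 37.6
position: [0.5168, -0.1609, 0.0451]
ee_rot: [-0.004, 0.73, 0.684, -0.003]
contact_force: [-10.1, -2.0, 3.6]
width: 0.0389
```

Request:
carry_out --moves '[75,0,0,0,0,75,0,0,0,0,75,0,0,0,0,75,-0.3,0.03,0,0,75,-0.2,0,0,0,75,0,0,0,0,75,0,0,2,0,75,0,0,3,0,75,0,0,4,0,75,0,0,4,0]'

```text
clock: 38.6
position: [0.5159, -0.1611, 0.1769]
ee_rot: [-0.0, 0.73, 0.684, -0.0]
contact_force: [0.6, -0.4, 0.1]
width: 0.0641
```

Request:
carry_out --moves '[75,0,1,2,0,75,0,1,0,0,75,0,1,0,0,75,0,0,0,0,75,0,0,0,0,75,0,0,0,0,75,0,0,0,0,75,0,0,0,0,75,0,0,0,0,75,0,0,0,0]'

```text
clock: 39.6
position: [0.5163, -0.1315, 0.1959]
ee_rot: [0.0, 0.73, 0.684, 0.0]
contact_force: [0.1, -0.6, 0.5]
width: 0.064
```

Run:
```python
from h import *
im,c,st=snap("wrist","w10.png"); print(st["position"],st["contact_force"],st["width"],st["clock"])
s,_,_=snap("scene","s10.png")
a=cv2.resize(im[70:320,110:390],(560,500),interpolation=cv2.INTER_CUBIC)
b=cv2.resize(s[165:225,210:295],(240,169),interpolation=cv2.INTER_CUBIC)
sd,_,_=snap("side","d10.png");k=cam("side");u,v=proj(k,(.5,-.1,.03)).astype(int);print(u,v)
d=sd[max(v-60,0):v+60,max(u-70,0):u+70];d=cv2.resize(d,(240,206),interpolation=cv2.INTER_CUBIC)
o=np.zeros((500,800,3),np.uint8);o[:,:560]=a;o[:169,560:]=b;o[180:386,560:]=d;cv2.imwrite("pics/f.png",o)
```

```text
[ 0.51625024 -0.13151078  0.19588817] [ 0.10723545 -0.55033914  0.53053263] 0.06403790657609268 39.6
295 209
```

View pics/f.png

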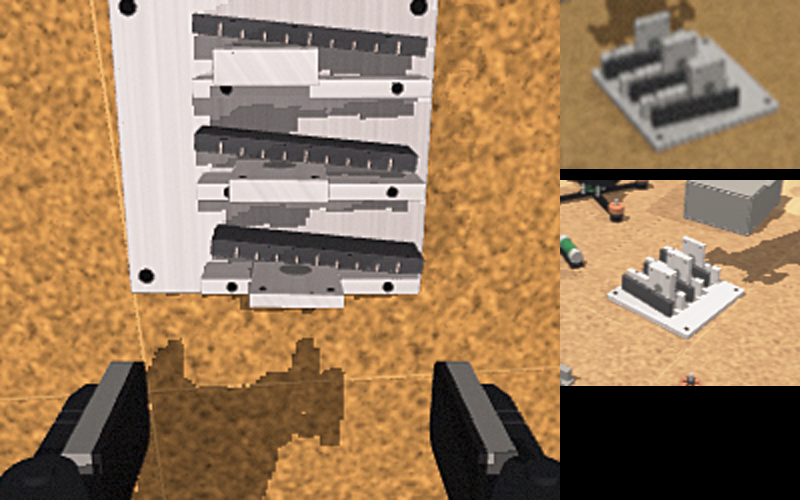

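All three plates stand upright in their slots: thick at (278,190), thin at (297,299), third at (265,67). The gripper is clear. Handing in.

```bash
python3 -c "
from rig import manip
manip.sign_off()"
```

```text
the job is handed in; nothing more can be done
```

Both plates are in the gauge, pushed to a stop and left standing. I handed the job in at about 39.7 s of the 72 s allowed, with the gripper open and well clear.

| Plate | Slot | Final push | Gauge reading along the strip | Thickness |
|---|---|---|---|---|
| Thicker, placed first | middle | 9.8 N | about 56 mm | about 9.4 mm |
| Thinner | narrowest | 10.1 N | about 60 mm | about 6 mm |

- **Last checks:** the final wrist, scene and side pictures show all three plates upright in their slots. The third plate looked unmoved, and the force on the arm was near zero. I did not nudge the plates to test the wedge.
- **Early resistance:** each plate stalled at first about 43 mm along, with forces up to about 11 N along the slot and 15 N upward. I judged this to be drag on the floor and walls. After easing the downward and sideways load, I slid each plate on to its real stop. The thinner one may have been up to about 1 mm off the floor for a moment.
- **Disagreements:** the camera put the middle slot's wall about 1.5 mm from where contact showed it to be. The pictures alone gave thicknesses of about 9 mm and 6 mm, slightly under the gauge reading for the thicker plate.

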